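# Index the valve disc on the slide fixture

## Robot

A 7-joint arm with a two-finger parallel gripper is mounted at the origin on the work surface. World frame = base frame: x ahead of the robot, y to its left, z up, the work surface at z = 0. Lengths are in m, angles in rad, forces in N, time in s.
With the tool pointing down it reaches from about 0.4 to 0.875 m from the base axis. Payload 19.3 kg.
Tool frame: the origin (TCP) lies midway between the tips of the shut fingers; the grasp point (between the pads) lies 19 mm behind it; z points along the fingers, y is the line along which they close (so a half turn about z gives the same grasp; the last joint's range is limited). The gripper opens to 85 mm and grips with 20 to 120 N. Pads are 22 mm wide; open, the fingers measure 114 mm over their backs; the gripper's body (76 mm by 85 mm) begins 54 mm behind the grasp point. The pads swing forward as they close: fully open they stand 13 mm farther back than shut.
Start: joints at [1.166, 0.521, -0.036, 1.599, 0.021, 1.021, -0.113], TCP at [0.205, -0.59, 0.231] pointing down, gripper open.
Joint ranges: [-2.91, 2.91], [-0.3, 2.13], [-1.5, 1.42], [0.17, 2.43], [-1.26, 4.41], [0.16, 1.93], [-2.52, 2.52]. Speed limits (rad/s): [1.89, 1.89, 2.39, 2.39, 3.01, 3.01, 3.01].

## Interface

Orientations are given as [roll, pitch, yaw] about the fixed x, y, z axes, in that order (R = Rz(yaw) Ry(pitch) Rx(roll)).
In Python, from workcell import bot gives the robot as it stands.
- The arm moves only by the tool move_arm, never from a script. Its argument "moves" is a list that holds one entry, the list of rows, each a list of 7 numbers: the opening, from 0 (shut) to 1 (fully open), then the shift along the tool's x, y, z in units of 1000 mm (1.0 is 1000 mm), then the turn, a rotation vector about the tool's x, y, z in units of 2 pi rad (1.0 is 2 pi rad). A call has 1 to 5 rows; each row is the pose to reach, as a shift and turn from the pose commanded when the call began, along the tool's axes at that moment, turning the shorter way round; what a row does not reach only later rows make up. A row lasts 1/10 s, in which the tool goes at most 50 mm and 8.59 degrees, less where a joint would pass 70% of its speed; a pose out of reach is approached as far as the arm can. A call with a number of a shift or a turn outside -1 to 1 is refused whole. A call with a gripper value outside its range is refused whole. The fingers move at their own pace and stop on an object; "force" is the grip in N (left out, the last holds). Time passes only in rows, so rows that repeat a pose let the fingers close. It gives the time, the measured TCP pose, the force, the opening and the grip force at its end, in the units of the state.
- bot.observe(): the state, without advancing time (a new reading comes with each control period).
- bot.grab_frame(name): name is "scene" or "top" or "wrist"; returns the picture (420x560x3 uint8, red, green, blue); there is no depth.
- bot.camera_params(name): a dict with "vertical_fov" (degrees; the focal length in pixels is half the picture's height over the tangent of half this angle, whatever the lens; pixels are square), "cx", "cy" (the principal point, pixels), "R" (3x3) and "t" (3): a world point X has camera coordinates R X + t. Camera axes: x right, y down, z forward; pixel columns grow to the right and rows downward; lengths in m; the calibration is good to about 2 mm. A picture is of the moment at which its call begins: read the wrist's pose just before it. camera_params takes no time and is no camera call; for the wrist camera it gives the pose at the moment of the call.
- bot.job_done(): hands the job in; it is judged then, once.
The state is a dict: "clock": time; "qpos": joint angles; "qd": joint speeds; "joint_efforts": joint torques, N m; "position": TCP position; "tool_rot": TCP orientation; "force": force on the tool from outside, world axes, zero at the start; "moment": the same for the moment, N m; "grip_width": finger opening in m; "finger_force": force on a finger pad.
Only numpy, scipy, OpenCV 4.12 (cv2) and the standard library are available. Lean on these libraries where they do the work, as an engineer would, in place of code of your own. Each camera call takes 0.05 s, during which the arm holds its last target. There are 200 camera calls.

## Task

The brass lever with the wooden handle is lying across the two rods of the slide fixture: lift it off and lay it flat on the white sheet before moving the slide, which must not touch it. Then grip the upright bar on the brass valve disc and slide it along the rods until you feel the bracket's spring ball drop into the notch; do not run it on past the notch. Finish while holding: keep your grip on the bar, with the slide at rest in the notch, and leave the other things on the bench alone.

Things in the scene. Friction and masses are not known exactly. Their poses are not given: they have to be found in the camera images.
- lever_center (a point): Middle of the loose lever (0.2 to 0.35 kg), 8 mm above its flat underside, near its centre of mass. x runs along it: wooden handle 115 x 24 x 18 mm toward -x, brass bar 95 x 18 x 14 mm toward +x, ending in a block 26 mm wide and 18 high. It lies across the rods, underside 40 mm above the bench; under it, between the rods (gap 58 mm), are 32 mm of free height.
- sheet: White stiff sheet fixed flat on the bench, 300 (x) x 200 (y) x 2 mm thick; origin at the centre of its underside. Two small pins stand near its +x edge.
- rail: Slide fixture fixed to the bench: steel base plate 110 (x) x 490 (y) x 8 mm, two 12 mm steel rods along its y axis at x = +-35 mm with their tops 40 mm above the bench, end blocks 52 mm high. Origin at the centre of its underside. The slide moves along its +y axis.
- bar_center (a point): Centre of the upright brass bar on the valve disc, which is screwed to the slide. Bar 60 (x) x 16 (y, along the rods) x 40 mm (z), its top 102 mm above the bench. Disc 84 mm across, top at 62 mm; slide plate 100 (x) x 90 mm (y), top at 54 mm. Axes as the fixture's. The notch, 13 mm wide, is in the steel strip on the middle of the slide's +x edge, in line with the bar.
- station: Fixed steel index bracket on the bench beside the rods, on the fixture's +x side: 34 x 28 mm, 62 mm high, its spring ball (10 mm) pointing in -x at the slide's edge. Origin at its underside in line with the ball; axes as the fixture's. The ball sits in the notch when the bar's centre has this origin's y in the bracket's frame.
- ball (a point): Centre of the spring ball, 49 mm above the bench. Felt at the bar on the way: about 1 N of friction; 2 to 4 N while the ball climbs the strip's ramped end (40 to 24 mm before the notch); light again; in the last 6 mm before the notch the ball pulls the slide forward with up to 4 to 6 N; 6 to 8 N are needed to push it out of the notch either way.
- carriage (a joint): Position of the slide along the rods (m), 0 at the -y end, growing toward +y; starts near 0 and can travel to 0.34, beyond the notch (which is somewhere from 0.25 to 0.31).
- pin0: Bystander: headed steel pin standing on the sheet, 20 mm foot, 38 mm high; origin underside.
- pin1: Bystander: the second such pin.
- screwdriver: Bystander: screwdriver lying on the near side of the fixture.
- pliers: Bystander: pliers, about 170 mm long, lying to the left of the fixture.
- bush: Bystander: brass bush 48 mm across, 28 mm high, on the near left of the fixture; origin underside.
- clevis: Bystander: brass fork block 50 x 34 x 40 mm high on the near left; origin underside.
- oiler: Bystander: grey bottle 56 mm across, 130 mm high, to the left of the fixture; origin underside.

How it is judged:
On the way, in this order (a step that is already met when the one before it is completed fails the run):
1. the lever lies flat on the white sheet, released, with the slide not yet moved (x of lever_center in the frame of sheet between -0.14 and 0.14 m and y of lever_center in the frame of sheet between -0.095 and 0.095 m and height (world z) of lever_center below 0.016 m and angle between lever_center's own z axis and vertical below 0.1 rad and contact force between the fingers and lever below 0.1 N and distance of bar_center from where it was at the start of the episode below 0.02 m), for 0.2 s.
2. the slide is held by its bar at the notch (y of bar_center in the frame of station between -0.002 and 0.002 m and contact force between the fingers and carriage above 3 N and velocity of joint carriage between -0.005 and 0.005 m/s), for 0.3 s.
At the end, for the whole second after the job is handed in: The fingers hold the bar (contact force over 3 N), the bar's centre is within 2 mm of the line of the ball along the rods and the slide is at rest (under 5 mm/s); the lever lies flat and released with its middle on the sheet (all of step 2 and x of lever_center in the frame of sheet between -0.14 and 0.14 m and y of lever_center in the frame of sheet between -0.095 and 0.095 m and height (world z) of lever_center below 0.016 m and angle between lever_center's own z axis and vertical below 0.1 rad and contact force between the fingers and lever below 0.1 N); the arm keeps its last pose, push and grip.
It fails at once if the slide is run more than 10 mm past the notch (y of bar_center in the frame of station above 0.01 m).
It fails at once if the slide touches the lever (contact force between carriage and lever above 0.5 N).
It fails at once if another thing on the bench is disturbed (moved more than 25 mm) (distance of any of pin0, pin1, screwdriver, pliers, bush, clevis, oiler from where it was at the start of the episode above 0.025 m).
It fails at once if a pin or the bottle is knocked over (angle between any of pin0, pin1, oiler's own z axis and vertical above 0.6 rad).
It also fails if it takes over 64 s, if anything falls off the work surface, if the arm or the gripper's body presses on something with over 40 N, if the wrist force passes 120 N, or if a joint passes its speed limit or range.

## Working session

There is one attempt and no reset: what is moved stays moved. The work goes in short steps, Python scripts to look and compute and a tool call to move; the robot and the scene stay as the last step left them, time stands still between calls to the robot, and variables do not carry over. Pictures are saved under pics/ and viewed, at most 10 in all, crops included, and the job is handed in when it is done.

Besides the shell and the picture viewer there is one more tool, called after "Request:" as name(argument=value, ...) on one line, values as JSON. move_arm: Moves the arm, as the interface text tells. Shifts and turns lie within -1 to 1; 1 stands for 1000 mm of shift or 2 pi rad of turn. Its arguments: {"type":"object","properties":{"moves":{"type":"array"},"force":{"type":"number"}},"required":["moves"]}

```bash
mkdir -p pics; cat > h.py <<'E'
import numpy as np, cv2
from workcell import bot
def grab(n,f):
    p=bot.camera_params(n); im=bot.grab_frame(n); cv2.imwrite('pics/'+f+'.png',im[:,:,::-1]); return p,im
def ray(p,u,v,z):
    f=210/np.tan(np.radians(p['vertical_fov'])/2)
    R=np.array(p['R']);t=np.array(p['t'])
    d=R.T@np.array([(u-p['cx'])/f,(v-p['cy'])/f,1]); c=-R.T@t
    return c+d*(z-c[2])/d[2]
def proj(p,X):
    f=210/np.tan(np.radians(p['vertical_fov'])/2)
    c=np.array(p['R'])@np.array(X)+np.array(p['t']); return f*c[0]/c[2]+p['cx'],f*c[1]/c[2]+p['cy']
E
python3 - <<'E'
from h import *
print(bot.observe())
for n in('top','scene'):
    p,_=grab(n,n+'0'); print(n,p)
E
```

```text
{'clock': 0.0, 'qpos': array([ 1.16579792,  0.52199533, -0.036329  ,  1.59996654,  0.02118683,
        1.02109291, -0.11281514]), 'qd': array([ 0.00036997, -0.00039898, -0.00139836, -0.00024038, -0.0009105 ,
       -0.00048091, -0.00011462]), 'joint_efforts': array([ 1.69844916e-04, -9.27121282e+01,  1.97998367e+00, -3.69939888e+01,
        1.77607290e-02,  8.14554660e-03, -3.22447204e-05]), 'position': array([ 0.20522969, -0.59001068,  0.2307522 ]), 'tool_rot': array([-3.14051684e+00,  6.37586970e-05,  3.34767082e-01]), 'force': array([ 0.25303654, -0.50878201,  0.39080038]), 'moment': array([0.03787289, 0.01233792, 0.0165567 ]), 'finger_force': 0.0, 'grip_width': 0.08504411674465613}
top {'vertical_fov': 50.713044268321696, 'cx': 281.9719933604361, 'cy': 214.6444449502598, 'R': array([[-0.00716596, -0.99996552, -0.00419564],
       [-0.99803062,  0.00741345, -0.06228907],
       [ 0.06231802,  0.00374101, -0.99804933]]), 't': array([2.01721281e-04, 5.31498005e-01, 1.40029905e+00])}
scene {'vertical_fov': 57.87225281087182, 'cx': 282.49894042911467, 'cy': 211.03807110212963, 'R': array([[-0.64428869,  0.76478075,  0.00158084],
       [ 0.43515328,  0.36829265, -0.82158515],
       [-0.62891471, -0.52865011, -0.57008363]]), 't': array([ 0.34450974, -0.14961164,  1.32178099])}
```

View pics/top0.png

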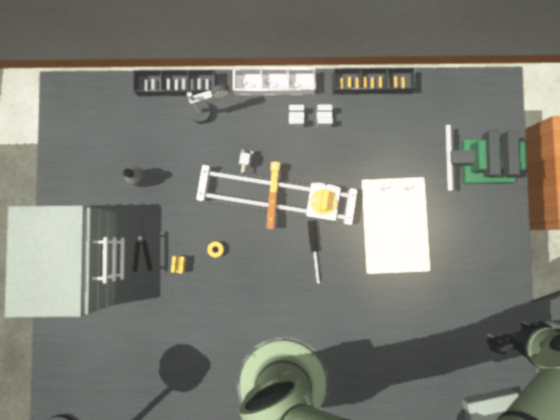

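View pics/scene0.png

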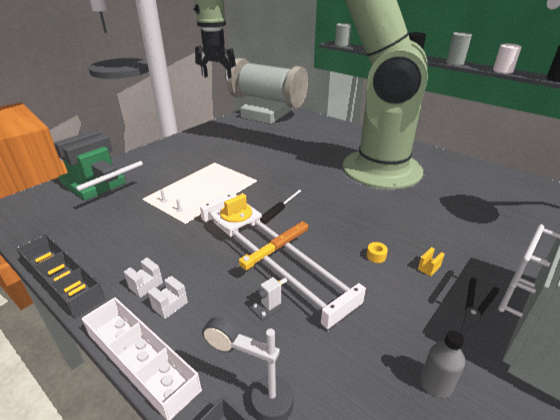

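The top view shows the slide at (324,201) and the lever from (275,165) to (271,226). The bracket is at (246,160), the sheet at (396,225), and the pins are at the sheet's far edge. In the scene view the lever's brass end points away from the robot.

```bash
python3 - <<'E'
from h import *
p=bot.camera_params('top')
for n,u,v,z in [('levbrass',275,163,.058),('levhandle',271,228,.058),('mid',273,194,.058),('slidebar',324,201,.1),('endR',351,206,.052),('endL',204,183,.052),('bracket',243,160,.06),
 ('s1',362,180,.002),('s2',423,178,.002),('s3',429,271,.002),('s4',367,273,.002),('pinA',383,188,.03),('pinB',412,188,.03),('sdtip',319,282,.01),('sdh',312,222,.02),('bush',216,249,.028)]:
    print(n,ray(p,u,v,z).round(3))
p=bot.camera_params('scene')
for n,u,v,z in [('levbrass',244,262,.055),('levhandle',306,228,.055),('bartop',235,200,.102),('pinA',179,204,.036),('pinB',163,191,.036),('brackettop',268,284,.062)]:
    print(n,ray(p,u,v,z).round(3))
E
```

```text
levbrass [0.691 0.017 0.058]
levhandle [0.488 0.03  0.058]
mid [0.593 0.024 0.058]
slidebar [ 0.567 -0.131  0.1  ]
endR [ 0.555 -0.219  0.052]
endL [0.63  0.24  0.052]
bracket [0.701 0.117 0.06 ]
s1 [ 0.643 -0.264  0.002]
s2 [ 0.648 -0.462  0.002]
s3 [ 0.348 -0.473  0.002]
s4 [ 0.343 -0.274  0.002]
pinA [ 0.613 -0.325  0.03 ]
pinB [ 0.612 -0.417  0.03 ]
sdtip [ 0.316 -0.12   0.01 ]
sdh [ 0.507 -0.099  0.02 ]
bush [0.424 0.205 0.028]
levbrass [0.691 0.02  0.055]
levhandle [0.503 0.05  0.055]
bartop [ 0.576 -0.123  0.102]
pinA [ 0.625 -0.305  0.036]
pinB [ 0.612 -0.398  0.036]
brackettop [0.712 0.11  0.062]
```

```bash
cat >> h.py <<'E'
from scipy.spatial.transform import Rotation as Ro
def go(x,y,z,psi):
    s=bot.observe(); R0=Ro.from_euler('xyz',s['tool_rot']); R1=Ro.from_euler('xyz',[np.pi,0,psi])
    print('at',s['clock'],s['position'].round(4),s['tool_rot'].round(3),'shift',R0.inv().apply(np.array([x,y,z])-s['position']).round(4),'turn',((R0.inv()*R1).as_rotvec()/2/np.pi).round(4))
E
python3 -c "
from h import *
go(.585,.01,.26,-.14)"
```

```text
at 0.1 [ 0.2053 -0.59    0.2308] [-3.141  0.     0.335] shift [ 0.5558 -0.442  -0.0288] turn [-0.0002  0.      0.0756]
```

Request:
move_arm(moves=[[[1, 0.556, -0.442, -0.029, 0, 0, 0.0756], [1, 0.556, -0.442, -0.029, 0, 0, 0.0756], [1, 0.556, -0.442, -0.029, 0, 0, 0.0756], [1, 0.556, -0.442, -0.029, 0, 0, 0.0756], [1, 0.556, -0.442, -0.029, 0, 0, 0.0756]]])

```text
clock: 0.6
position: [0.3376, -0.3807, 0.2413]
tool_rot: [-3.142, 0.0, -0.142]
force: [0.4, -1.0, 0.9]
grip_width: 0.0854
finger_force: 0.0
```

```bash
python3 -c "
from h import *
go(.585,.01,.26,-.14)"
```

```text
at 0.6 [ 0.3376 -0.3807  0.2413] [-3.142  0.    -0.142] shift [ 0.1896 -0.4218 -0.0187] turn [-0.      0.     -0.0003]
```

Orientation is now settled, so the remaining move can be issued twice.

Request:
move_arm(moves=[[[1, 0.19, -0.422, -0.019, 0, 0, 0], [1, 0.19, -0.422, -0.019, 0, 0, 0], [1, 0.19, -0.422, -0.019, 0, 0, 0], [1, 0.19, -0.422, -0.019, 0, 0, 0], [1, 0.19, -0.422, -0.019, 0, 0, 0]]])

```text
clock: 1.1
position: [0.471, -0.1695, 0.2517]
tool_rot: [3.142, 0.0, -0.14]
force: [1.6, -1.6, -0.0]
grip_width: 0.0851
finger_force: 0.0
```

```bash
python3 -c "
from h import *
go(.585,.01,.26,-.14)"
```

```text
at 1.1 [ 0.471  -0.1695  0.2517] [ 3.142  0.    -0.14 ] shift [ 0.0878 -0.1937 -0.0083] turn [ 0.      0.     -0.0001]
```

Request:
move_arm(moves=[[[1, 0.088, -0.194, -0.008, 0, 0, 0], [1, 0.088, -0.194, -0.008, 0, 0, 0], [1, 0.088, -0.194, -0.008, 0, 0, 0], [1, 0.088, -0.194, -0.008, 0, 0, 0], [1, 0.088, -0.194, -0.008, 0, 0, 0]]])

```text
clock: 1.6
position: [0.5862, 0.014, 0.2592]
tool_rot: [-3.139, 0.0, -0.135]
force: [-1.4, -0.0, -0.6]
grip_width: 0.0857
finger_force: 0.0
```

```bash
python3 -c "
from h import *
s=bot.observe();print(s['position'],s['qd'].round(3))
p,_=grab('wrist','w1');print(p)
for X in [(.593,.024,.058),(.567,-.131,.102),(.705,.115,.062),(.555,-.219,.052)]: print(proj(p,X))"
```

```text
[0.58618684 0.01399664 0.25921561] [-0.122  0.088  0.032 -0.141  0.027  0.077 -0.131]
{'vertical_fov': 65.95894337591237, 'cx': 282.5263437994479, 'cy': 210.42385322626, 'R': array([[-0.13429671, -0.99093794, -0.00252668],
       [-0.95377498,  0.1285676 ,  0.27163147],
       [-0.26884508,  0.0388891 , -0.96239803]]), 't': array([0.09317722, 0.51323105, 0.56221643])}
(np.float64(272.8616533995946), np.float64(179.24574102329225))
(np.float64(437.29164821700095), np.float64(192.7969880132305))
(np.float64(164.6734520243125), np.float64(80.40264847590328))
(np.float64(497.57288870961077), np.float64(182.8996051001954))
```

View pics/w1.png

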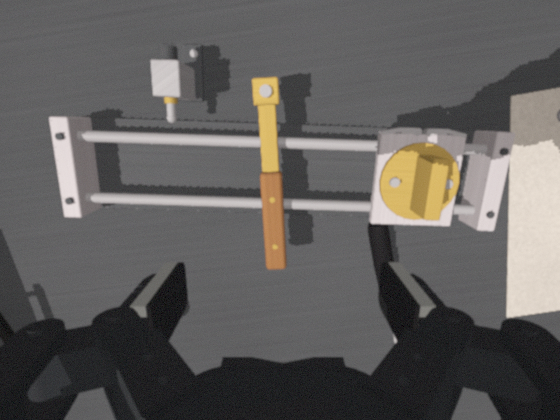

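The wrist view shows the lever from the brass block at (265,90) to the handle end at (276,268), with the brass/wood joint at (271,172). The rods cross the lever at rows 142 and 203. The bar is at (430,185) and the bracket ball is at about (171,115).

```bash
python3 - <<'E'
from h import *
p,im=grab('wrist','w1b'); 
sub=im[60:280,240:300]; hsv=cv2.cvtColor(sub,cv2.COLOR_RGB2HSV)
m=((hsv[...,1]>120)&(hsv[...,2]>90)).astype(np.uint8)
v,u=np.nonzero(m); print(u.min()+240,u.max()+240,v.min()+60,v.max()+60)
rows=[(y+60,np.nonzero(m[y])[0].mean()+240) for y in range(60,205,8) if m[y].any()]
P=np.array([ray(p,c,y,.056)[:2] for y,c in rows]); k=np.polyfit(P[:,0],P[:,1],1); print('slope',k,'yaw',np.arctan(k[0]))
print('ends',ray(p,265,v.min()+60,.058).round(4),ray(p,276,v.max()+60,.058).round(4),'joint',ray(p,271,172,.056).round(4))
for n,a,b,z in [('rod far at lever',290,143,.04),('rod near',290,204,.04),('barfarR',448,156,.102),('barfarL',417,150,.102),('barL',412,214,.102),('barR',443,219,.102),('LB1',51,118,.052),('LB2',66,216,.052),('RB1',511,133,.052),('RB2',494,230,.052),('ballTip',171,121,.049),('bracketFL',152,60,.062),('bracketFR',180,60,.062),('bkNL',154,96,.062),('bkNR',181,97,.062)]: print(n,ray(p,a,b,z).round(4))
print(bot.observe()['position'])
cv2.imwrite('pics/c.png',cv2.resize(np.hstack([im[30:250,360:520],im[20:240,120:280]])[:,:,::-1],None,fx=2.5,fy=2.5,interpolation=2))
E
```

```text
252 284 77 268
slope [-0.09001908  0.0797216 ] yaw -0.08977710031312898
ends [0.6951 0.0165 0.058 ] [0.4891 0.0346 0.058 ] joint [0.6006 0.0243 0.056 ]
rod far at lever [0.627 0.    0.04 ]
rod near [0.5584 0.0089 0.04  ]
barfarR [ 0.6004 -0.1415  0.102 ]
barfarL [ 0.6097 -0.1134  0.102 ]
barL [ 0.549  -0.1073  0.102 ]
barR [ 0.5399 -0.1369  0.102 ]
LB1 [0.6866 0.2433 0.052 ]
LB2 [0.5816 0.2614 0.052 ]
RB1 [ 0.6069 -0.2312  0.052 ]
RB2 [ 0.5   -0.218  0.052]
ballTip [0.667  0.1212 0.049 ]
bracketFL [0.7244 0.1221 0.062 ]
bracketFR [0.7208 0.0953 0.062 ]
bkNL [0.6921 0.1281 0.062 ]
bkNR [0.6876 0.1018 0.062 ]
[0.58506473 0.01074509 0.25895545]
```

View pics/c.png

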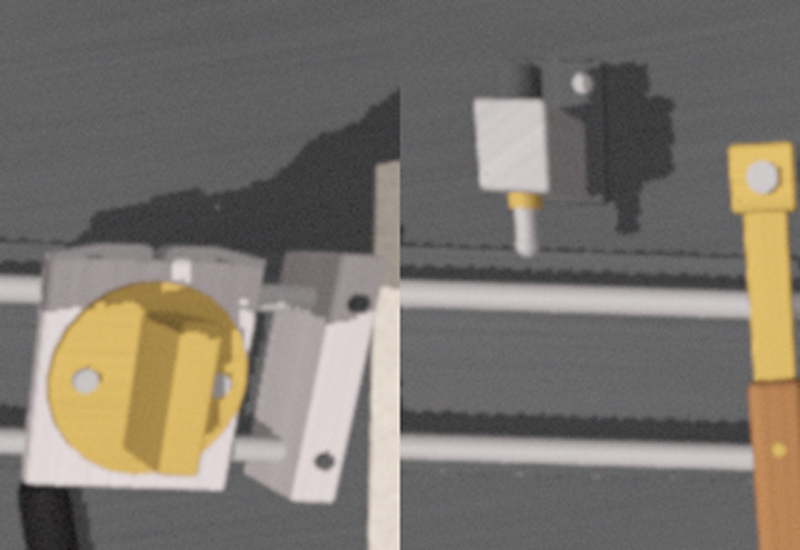

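```bash
python3 -c "
from h import *
go(.586,.027,.10,-.09)
p=bot.camera_params('wrist')
B=[ray(p,a,b,.102) for a,b in [(434,160),(449,164),(440,220),(425,218)]]; print(np.array(B).round(4),np.mean(B,0))"
```

```text
at 1.7 [0.5851 0.0107 0.259 ] [-3.141e+00  1.000e-03 -1.370e-01] shift [-0.0011 -0.0161  0.159 ] turn [-0.0001  0.0002 -0.0075]
[[ 0.597  -0.1317  0.102 ]
 [ 0.5914 -0.1454  0.102 ]
 [ 0.5378 -0.1369  0.102 ]
 [ 0.5419 -0.1225  0.102 ]] [ 0.56704069 -0.13410615  0.102     ]
```

Request:
move_arm(moves=[[[1, -0.001, -0.016, 0.05, 0, 0, -0.0075], [1, -0.001, -0.016, 0.1, 0, 0, -0.0075], [1, -0.001, -0.016, 0.14, 0, 0, -0.0075], [1, -0.001, -0.016, 0.159, 0, 0, -0.0075], [1, -0.001, -0.016, 0.159, 0, 0, -0.0075]]])

```text
clock: 2.2
position: [0.5838, 0.0227, 0.098]
tool_rot: [3.14, 0.005, -0.094]
force: [-0.7, -0.7, 0.8]
grip_width: 0.0858
finger_force: 0.0
```

```bash
python3 - <<'E'
from h import *
p,im=grab('wrist','w2')
go(.586,.027,.041,-.09)
p=bot.camera_params('wrist')
hsv=cv2.cvtColor(im,cv2.COLOR_RGB2HSV)
m=((hsv[...,1]>120)&(hsv[...,2]>90)).astype(np.uint8); m[:,:180]=0; m[:,380:]=0
for y in range(0,420,30):
    u=np.nonzero(m[y])[0]
    if len(u): print(y,u.min(),u.max(),ray(p,(u.min()+u.max())/2,y,.056).round(4))
E
```

```text
at 2.25 [0.585  0.023  0.1001] [ 3.141e+00  2.000e-03 -9.400e-02] shift [ 0.0007 -0.0041  0.0591] turn [ 0.0001  0.0003 -0.0007]
30 250 294 [0.697  0.0178 0.056 ]
60 248 296 [0.6828 0.0193 0.056 ]
90 257 288 [0.6679 0.0205 0.056 ]
120 258 288 [0.6523 0.0219 0.056 ]
150 260 288 [0.6359 0.023  0.056 ]
180 260 288 [0.6187 0.0247 0.056 ]
210 257 293 [0.6005 0.026  0.056 ]
240 256 293 [0.5814 0.0282 0.056 ]
270 258 293 [0.5612 0.0297 0.056 ]
300 259 293 [0.5399 0.0315 0.056 ]
330 260 293 [0.5173 0.0334 0.056 ]
360 265 293 [0.4932 0.0341 0.056 ]
```

View pics/w2.png

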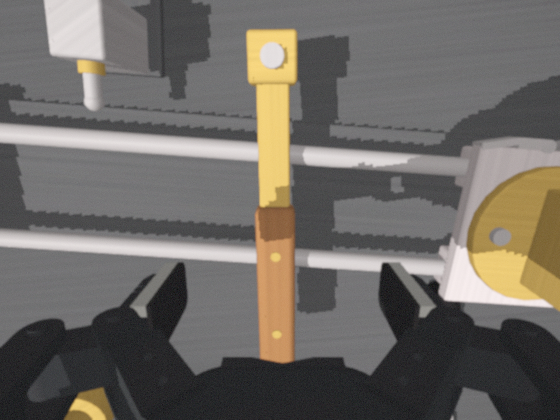

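The lever's joint is at row 207 (x≈0.602), it sits centred between the fingers, and the rods are clear of the pads. Descending to grasp.

Request:
move_arm(moves=[[[1, 0.003, -0.005, 0.03, 0, 0, 0], [1, 0.003, -0.005, 0.05, 0, 0, 0], [1, 0.003, -0.005, 0.059, 0, 0, 0], [1, 0.003, -0.005, 0.059, 0, 0, 0], [1, 0.003, -0.005, 0.059, 0, 0, 0]]], force=40)

```text
clock: 2.75
position: [0.59, 0.0288, 0.0431]
tool_rot: [-3.141, -0.002, -0.094]
force: [0.2, -0.5, 0.1]
grip_width: 0.0856
finger_force: 0.0
```

Request:
move_arm(moves=[[[0, 0, 0, 0, 0, 0, 0], [0, 0, 0, 0, 0, 0, 0], [0, 0, 0, 0, 0, 0, 0], [0, 0, 0, 0, 0, 0, 0], [0, 0, 0, 0, 0, 0, 0]]], force=40)

```text
clock: 3.25
position: [0.5895, 0.0291, 0.042]
tool_rot: [-3.142, -0.0, -0.093]
force: [-1.7, -0.8, 5.2]
grip_width: 0.0233
finger_force: 40.3
```

Request:
move_arm(moves=[[[0, 0, 0, 0, 0, 0, 0], [0, 0, 0, 0, 0, 0, 0], [0, 0, 0, 0, 0, 0, 0], [0, 0, 0, 0, 0, 0, 0], [0, 0, 0, 0, 0, 0, 0]]], force=40)

```text
clock: 3.75
position: [0.5895, 0.029, 0.042]
tool_rot: [3.142, -0.0, -0.093]
force: [-1.2, 0.7, 5.7]
grip_width: 0.023
finger_force: 40.3
```

Request:
move_arm(moves=[[[0, 0, 0, -0.02, 0, 0, 0], [0, 0, 0, -0.05, 0, 0, 0], [0, 0, 0, -0.09, 0, 0, 0], [0, 0, 0, -0.13, 0, 0, 0], [0, 0, 0, -0.16, 0, 0, 0]]], force=60)

```text
clock: 4.25
position: [0.5894, 0.0291, 0.2039]
tool_rot: [-3.141, -0.001, -0.093]
force: [2.3, 0.1, -2.8]
grip_width: 0.0222
finger_force: 60.2
```

Request:
move_arm(moves=[[[0, 0, 0, -0.01, 0, 0, 0], [0, 0, 0, -0.01, 0, 0, 0]]])

```text
clock: 4.45
position: [0.5897, 0.029, 0.2124]
tool_rot: [-3.141, -0.002, -0.093]
force: [-0.1, -0.8, -2.5]
grip_width: 0.0227
finger_force: 60.3
```

```bash
python3 - <<'E'
from h import *
p,im=grab('wrist','w3')
go(.46,-.37,.21,-.03)
E
```

```text
at 4.5 [0.5891 0.029  0.211 ] [ 3.141  0.    -0.093] shift [-0.0914  0.4093  0.0011] turn [ 0.      0.0001 -0.01  ]
```

View pics/w3.png

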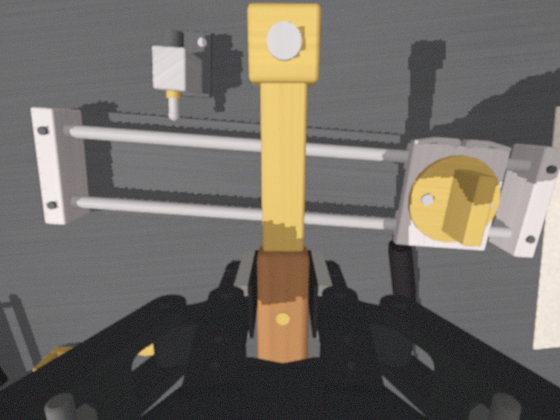

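The lever is held straight, gripped just behind the joint at (284,255). Carrying it to the sheet.

Request:
move_arm(moves=[[[0, -0.006, 0.025, 0, 0, 0, -0.001], [0, -0.014, 0.065, 0, 0, 0, -0.002], [0, -0.024, 0.11, 0, 0, 0, -0.003], [0, -0.034, 0.155, 0, 0, 0, -0.004], [0, -0.045, 0.2, 0, 0, 0, -0.005]]])

```text
clock: 5.0
position: [0.5243, -0.1672, 0.2096]
tool_rot: [-3.141, 0.003, -0.061]
force: [0.7, -1.2, -2.1]
grip_width: 0.022
finger_force: 60.2
```

```bash
python3 - <<'E'
from h import *
go(.46,-.37,.18,-.03)
E
```

```text
at 5.0 [ 0.5243 -0.1672  0.2096] [-3.141e+00  3.000e-03 -6.100e-02] shift [-0.0518  0.2063  0.0296] turn [-0.0001  0.0005 -0.0049]
```

Request:
move_arm(moves=[[[0, -0.012, 0.045, 0, 0, 0, -0.001], [0, -0.023, 0.09, 0, 0, 0, -0.002], [0, -0.034, 0.135, 0.01, 0, 0, -0.003], [0, -0.045, 0.175, 0.02, 0, 0, -0.004], [0, -0.052, 0.206, 0.03, 0, 0, -0.005]]])

```text
clock: 5.5
position: [0.459, -0.3705, 0.1791]
tool_rot: [-3.141, 0.003, -0.032]
force: [0.3, 0.7, -2.8]
grip_width: 0.0225
finger_force: 60.2
```

Request:
move_arm(moves=[[[0, 0, 0, 0.03, 0, 0, 0], [0, 0, 0, 0.07, 0, 0, 0], [0, 0, 0, 0.11, 0, 0, 0], [0, 0, 0, 0.13, 0, 0, 0], [0, 0, 0, 0.13, 0, 0, 0]]])

```text
clock: 6.0
position: [0.4589, -0.3664, 0.0471]
tool_rot: [-3.137, 0.006, -0.03]
force: [-0.1, -0.7, -2.3]
grip_width: 0.0228
finger_force: 60.1
```

```bash
python3 - <<'E'
from h import *
p,im=grab('wrist','w4')
go(.46,-.37,.004,-.03)
p=bot.camera_params('wrist')
for x in (.345,.645):
  for y in (-.268,-.468): print(proj(p,(x,y,.002)))
E
```

```text
at 6.05 [ 0.46   -0.3673  0.0493] [-3.139  0.004 -0.03 ] shift [0.0003 0.0029 0.0453] turn [-0.0004  0.0006 -0.    ]
(np.float64(150.28072466483476), np.float64(385.5939369236021))
(np.float64(428.2140062057131), np.float64(379.3943439729044))
(np.float64(59.045404171098426), np.float64(-135.02047961660355))
(np.float64(489.12302008455464), np.float64(-152.28313999464496))
```

View pics/w4.png

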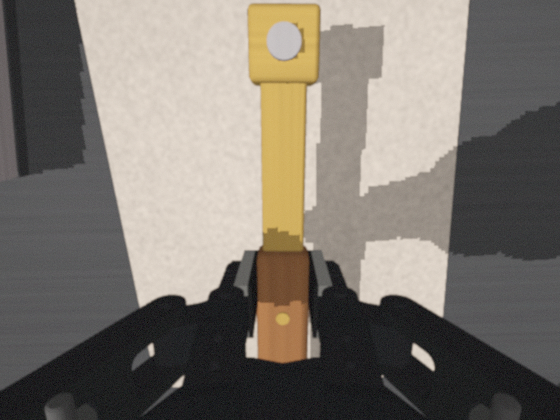

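The lever is centred over the sheet, whose edges run from about column 110 to column 455, with no pins in view. Lowering it.

Request:
move_arm(moves=[[[0, 0, 0, 0.02, 0, 0, 0], [0, 0, 0, 0.032, 0, 0, 0], [0, 0, 0, 0.039, 0, 0, 0], [0, 0, 0, 0.042, 0, 0, 0], [0, 0, 0, 0.044, 0, 0, 0]]])

```text
clock: 6.55
position: [0.4615, -0.3684, 0.0079]
tool_rot: [3.141, -0.0, -0.03]
force: [1.1, 0.5, -2.1]
grip_width: 0.0224
finger_force: 60.2
```

Request:
move_arm(moves=[[[0, 0, 0, 0, 0, 0, 0], [0, 0, 0, 0, 0, 0, 0]]])

```text
clock: 6.75
position: [0.4615, -0.3685, 0.008]
tool_rot: [3.141, -0.0, -0.03]
force: [-0.1, 0.6, -2.6]
grip_width: 0.0223
finger_force: 60.2
```

Request:
move_arm(moves=[[[0, 0, 0, 0.002, 0, 0, 0], [0, 0, 0, 0.003, 0, 0, 0], [0, 0, 0, 0.004, 0, 0, 0], [0, 0, 0, 0.004, 0, 0, 0]]])

```text
clock: 7.15
position: [0.4613, -0.3684, 0.0041]
tool_rot: [3.141, -0.0, -0.03]
force: [-2.2, 1.9, 9.6]
grip_width: 0.0225
finger_force: 61.7
```

On the sheet. Releasing and lifting.

Request:
move_arm(moves=[[[0.6, 0, 0, -0.001, 0, 0, 0], [0.6, 0, 0, -0.001, 0, 0, 0], [0.6, 0, 0, -0.001, 0, 0, 0], [0.6, 0, 0, -0.001, 0, 0, 0], [0.6, 0, 0, -0.001, 0, 0, 0]]])

```text
clock: 7.65
position: [0.4613, -0.3683, 0.0046]
tool_rot: [-3.142, 0.0, -0.03]
force: [0.5, 0.7, -0.7]
grip_width: 0.0513
finger_force: 0.0
```

Request:
move_arm(moves=[[[0.6, 0, 0, -0.02, 0, 0, 0], [0.6, 0, 0, -0.06, 0, 0, 0], [0.6, 0, 0, -0.1, 0, 0, 0], [0.6, 0, 0, -0.15, 0, 0, 0], [0.6, 0, 0, -0.2, 0, 0, 0]]])

```text
clock: 8.15
position: [0.4609, -0.368, 0.2064]
tool_rot: [-3.141, 0.0, -0.03]
force: [1.0, -0.8, 0.5]
grip_width: 0.051
finger_force: 0.0
```

```bash
python3 - <<'E'
from h import *
p,im=grab('wrist','w5')
go(.55,-.15,.21,-.16)
E
```

```text
at 8.2 [ 0.4635 -0.3699  0.2146] [ 3.137 -0.008 -0.031] shift [ 0.0797 -0.2225  0.0041] turn [ 0.0007 -0.0013  0.0206]
```

View pics/w5.png

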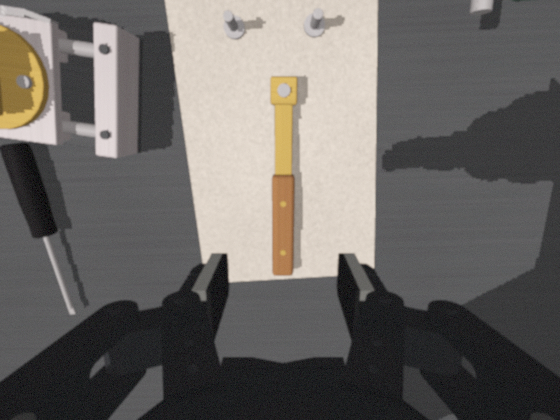

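The lever lies flat on the sheet, from (284,80) to (283,273), with both pins upright at row 25. Next is the bar.

Request:
move_arm(moves=[[[1, 0.018, -0.045, 0, 0, 0, 0.004], [1, 0.035, -0.09, 0, 0, 0, 0.009], [1, 0.053, -0.135, 0, 0, 0, 0.014], [1, 0.068, -0.18, 0, 0, 0, 0.018], [1, 0.08, -0.222, 0, 0, 0, 0.0206]]])

```text
clock: 8.7
position: [0.5486, -0.1466, 0.2046]
tool_rot: [-3.141, -0.0, -0.16]
force: [-0.3, -0.3, -0.2]
grip_width: 0.0854
finger_force: 0.0
```

Request:
move_arm(moves=[[[1, 0, 0, 0, 0, 0, 0], [1, 0, 0, 0, 0, 0, 0]]])

```text
clock: 8.9
position: [0.5482, -0.1479, 0.2045]
tool_rot: [3.142, 0.0, -0.157]
force: [-0.3, -1.3, -0.7]
grip_width: 0.0854
finger_force: 0.0
```

```bash
python3 - <<'E'
from h import *
p,im=grab('wrist','w6')
go(.567,-.134,.15,-.166)
p=bot.camera_params('wrist'); 
hsv=cv2.cvtColor(im,cv2.COLOR_RGB2HSV)
print('bar at',proj(p,(.567,-.134,.102)),'ball',proj(p,(.667,.121,.049)))
u,v=map(int,proj(p,(.567,-.134,.102))); print(hsv[v,u])
u0,v0=max(u-130,0),max(v-120,0)
cv2.imwrite('pics/c6.png',cv2.resize(im[v0:v+130,u0:u+140][:,:,::-1],None,fx=2,fy=2,interpolation=2)); print(u0,v0)
E
```

```text
at 8.95 [ 0.5478 -0.1492  0.2045] [ 3.141  0.    -0.16 ] shift [ 0.0165 -0.0181  0.0545] turn [0.0001 0.     0.001 ]
bar at (np.float64(258.94658823508325), np.float64(187.90527529446)) ball (np.float64(-41.98041284673559), np.float64(110.72229122995803))
[ 21 131 218]
128 67
```

View pics/c6.png

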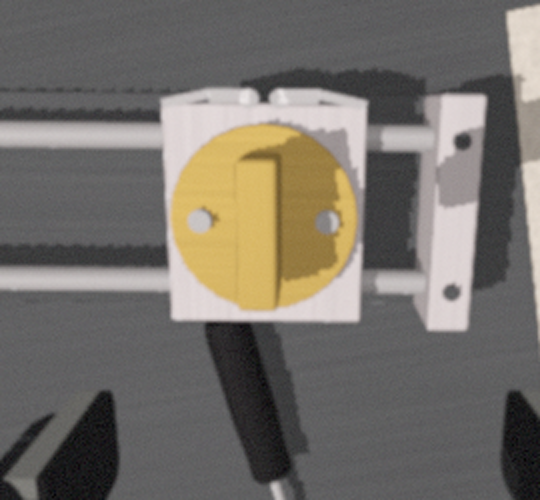

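The bar's top face is centred at about (256,184) in the wrist frame and is vertical in the picture, so the yaw matches. The notch shows in the strip at (259,115).

```bash
python3 - <<'E'
from h import *
p=bot.camera_params('wrist')
c=[(128+a/2,67+b/2) for a,b in [(239,160),(275,160),(276,310),(238,308)]]
P=np.array([ray(p,a,b,.102) for a,b in c]); print(P.round(4)); b=P.mean(0); print(b,np.linalg.norm(P[0]-P[3]),np.linalg.norm(P[0]-P[1]))
e=[ray(p,128+a/2,67+q/2,.052) for a,q in [(486,96),(468,329)]]; d=(e[0]-e[1]); print('end edge len',np.linalg.norm(d),'yaw',np.arctan2(d[1],d[0]))
go(b[0],b[1],.13,-.166)
E
```

```text
[[ 0.599  -0.1311  0.102 ]
 [ 0.5968 -0.1444  0.102 ]
 [ 0.5389 -0.1346  0.102 ]
 [ 0.5421 -0.1198  0.102 ]]
[ 0.56920965 -0.13248657  0.102     ] 0.05793838001259851 0.013429451364191831
end edge len 0.10791359638359518 yaw -0.16576869079294104
at 8.95 [ 0.5478 -0.1492  0.2045] [ 3.141  0.    -0.16 ] shift [ 0.0185 -0.02    0.0745] turn [0.0001 0.     0.001 ]
```

Request:
move_arm(moves=[[[1, 0.0185, -0.02, 0.03, 0, 0, 0.001], [1, 0.0185, -0.02, 0.07, 0, 0, 0.001], [1, 0.0185, -0.02, 0.11, 0, 0, 0.001], [1, 0.0185, -0.02, 0.134, 0, 0, 0.001], [1, 0.0185, -0.02, 0.134, 0, 0, 0.001]]], force=40)

```text
clock: 9.45
position: [0.5672, -0.1332, 0.0677]
tool_rot: [3.141, 0.005, -0.168]
force: [-0.4, 0.0, 0.5]
grip_width: 0.0851
finger_force: 0.0
```

Request:
move_arm(moves=[[[0.3, 0, 0, 0, 0, 0, 0], [0.3, 0, 0, 0, 0, 0, 0], [0.3, 0, 0, 0, 0, 0, 0], [0.3, 0, 0, 0, 0, 0, 0]]], force=40)

```text
clock: 9.85
position: [0.5699, -0.1322, 0.0717]
tool_rot: [3.142, -0.002, -0.166]
force: [0.9, -0.5, -0.8]
grip_width: 0.0283
finger_force: 0.0
```

Request:
move_arm(moves=[[[0, 0, 0, 0, 0, 0, 0], [0, 0, 0, 0, 0, 0, 0], [0, 0, 0, 0, 0, 0, 0], [0, 0, 0, 0, 0, 0, 0], [0, 0, 0, 0, 0, 0, 0]]], force=40)

```text
clock: 10.35
position: [0.5699, -0.1321, 0.0715]
tool_rot: [3.142, -0.001, -0.166]
force: [-2.7, -0.2, 9.5]
grip_width: 0.0155
finger_force: 39.3
```

Request:
move_arm(moves=[[[0, 0, -0.01, -0.001, 0, 0, 0], [0, 0, -0.03, -0.001, 0, 0, 0], [0, 0, -0.055, -0.001, 0, 0, 0], [0, 0, -0.075, -0.001, 0, 0, 0], [0, 0, -0.085, -0.001, 0, 0, 0]]])

```text
clock: 10.85
position: [0.5843, -0.0461, 0.0716]
tool_rot: [-3.141, -0.001, -0.164]
force: [6.5, -3.2, -9.4]
grip_width: 0.0156
finger_force: 41.7
```

Request:
move_arm(moves=[[[0, 0, -0.02, 0.0005, 0, 0, 0], [0, 0, -0.045, 0.0005, 0, 0, 0], [0, 0, -0.07, 0.0005, 0, 0, 0], [0, 0, -0.09, 0.0005, 0, 0, 0], [0, 0, -0.1, 0.0005, 0, 0, 0]]])

```text
clock: 11.35
position: [0.6011, 0.0526, 0.0715]
tool_rot: [-3.14, -0.002, -0.164]
force: [5.2, -2.2, -0.4]
grip_width: 0.0154
finger_force: 43.0
```

```bash
cat >> h.py <<'E'
def st():
    u=np.array([.1652,.9863,0]); s=bot.observe()
    print(s['clock'],'trav',round(float((s['position']-[.5699,-.1321,0])@u),4),'lat',round(float((s['position']-[.5699,-.1321,0])@[.9863,-.1652,0]),4),'F',s['force'].round(1),'Fu',round(float(s['force']@u),2),s['tool_rot'].round(3),s['grip_width'].round(4),s['finger_force'])
E
python3 -c "
from h import *
st()
p,im=grab('wrist','w7'); st()"
```

```text
Traceback (most recent call last):
  File "h.py", line 19, in st
    print(s['clock'],'trav',round(float((s['position']-[.5699,-.1321,0])@u),4),'lat',round(float((s['position']-[.5699,-.1321,0])@[.9863,-.1652,0]),4),'F',s['force'].round(1),'Fu',round(float(s['force']@u),2),s['tool_rot'].round(3),s['grip_width'].round(4),s['finger_force'])
                                                                                                                                                                                                                                        ^^^^^^^^^^^^^^^^^^^^^
AttributeError: 'float' object has no attribute 'round'
```

```bash
sed -i "s/s\['grip_width'\].round(4)/round(s['grip_width'],4)/" h.py
python3 -c "
from h import *
st()
p,im=grab('wrist','w7'); st()
print(proj(bot.camera_params('wrist'),(.667,.121,.049)))"
```

```text
11.35 trav 0.1874 lat 0.0003 F [ 5.2 -2.2 -0.4] Fu -1.33 [-3.14e+00 -2.00e-03 -1.64e-01] 0.0154 42.976983189582825
11.4 trav 0.1886 lat 0.0003 F [ 5.9  2.3 -3.7] Fu 3.27 [-3.14e+00 -2.00e-03 -1.64e-01] 0.0154 42.60890007019043
(np.float64(129.70568198206135), np.float64(147.655016782242))
```

View pics/w7.png

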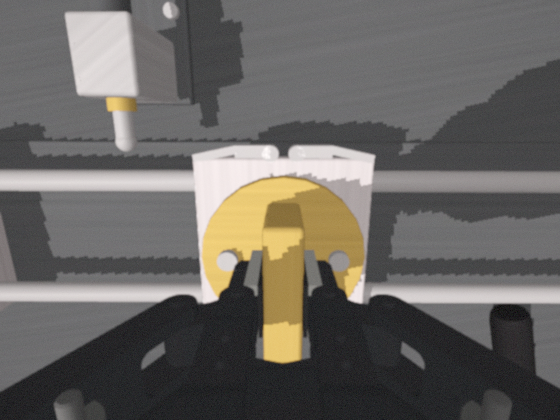

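The gripped slide is at mid-travel. The ball tip is at (126,145) and the notch in the strip is at about (284,153), both at z≈0.049, so the pixels give the remaining distance.

```bash
python3 -c "
from h import *
p=bot.camera_params('wrist'); u=np.array([.1652,.9863,0])
a=ray(p,125.5,143,.049);b=ray(p,284,153,.049);print(a,b,(a-b)@u)
s=bot.observe()['position'];print('tcp->ball',(a-s)@u, 'bar', (ray(p,283,340,.102)-s)@u)
n=ray(p,121,103,.049);print('neck',n,(n-s)@u)"
```

```text
[0.6695673  0.12242164 0.049     ] [0.65172536 0.04470862 0.049     ] 0.07959583531730813
tcp->ball 0.07889493774705644 bar -0.00043534325058712173
neck [0.68834427 0.11901298 0.049     ] 0.07863493718119702
```

About 79 mm to go, so the notch should come at a travel of about 0.267. I'll move over the ramp first.

Request:
move_arm(moves=[[[0, -0.0003, -0.015, 0, 0, 0, 0], [0, -0.0003, -0.03, 0, 0, 0, 0], [0, -0.0003, -0.04, 0, 0, 0, 0], [0, -0.0003, -0.046, 0, 0, 0, 0], [0, -0.0003, -0.05, 0, 0, 0, 0]]])

```text
clock: 11.9
position: [0.6089, 0.0987, 0.0715]
tool_rot: [3.14, -0.002, -0.167]
force: [4.1, -10.5, 1.2]
grip_width: 0.0153
finger_force: 43.2
```

```bash
python3 -c "
from h import *
st()"
```

```text
11.9 trav 0.2341 lat 0.0004 F [  4.1 -10.5   1.2] Fu -9.7 [ 3.14e+00 -2.00e-03 -1.67e-01] 0.0153 43.214356899261475
```

Request:
move_arm(moves=[[[0, 0, -0.003, 0, 0, 0, 0], [0, 0, -0.006, 0, 0, 0, 0], [0, 0, -0.009, 0, 0, 0, 0], [0, 0, -0.012, 0, 0, 0, 0], [0, 0, -0.014, 0, 0, 0, 0]]])

```text
clock: 12.4
position: [0.6114, 0.1132, 0.0716]
tool_rot: [-3.142, -0.002, -0.167]
force: [6.0, -3.7, -0.7]
grip_width: 0.0155
finger_force: 42.9
```

```bash
python3 -c "
from h import *
st()"
```

```text
12.4 trav 0.2488 lat 0.0004 F [ 6.  -3.7 -0.7] Fu -2.65 [-3.142e+00 -2.000e-03 -1.670e-01] 0.0155 42.88258910179138
```

Request:
move_arm(moves=[[[0, 0, -0.002, 0, 0, 0, 0], [0, 0, -0.004, 0, 0, 0, 0], [0, 0, -0.006, 0, 0, 0, 0], [0, 0, -0.006, 0, 0, 0, 0]]])

```text
clock: 12.8
position: [0.6125, 0.1196, 0.0716]
tool_rot: [-3.141, -0.002, -0.166]
force: [7.4, -1.7, -3.8]
grip_width: 0.0155
finger_force: 42.4
```

```bash
python3 -c "
from h import *
st()"
```

```text
12.8 trav 0.2553 lat 0.0004 F [ 7.4 -1.7 -3.8] Fu -0.49 [-3.141e+00 -2.000e-03 -1.660e-01] 0.0155 42.42012083530426
```

Request:
move_arm(moves=[[[0, 0, -0.001, 0, 0, 0, 0], [0, 0, -0.002, 0, 0, 0, 0], [0, 0, -0.002, 0, 0, 0, 0], [0, 0, -0.002, 0, 0, 0, 0]]])

```text
clock: 13.2
position: [0.6128, 0.1213, 0.0715]
tool_rot: [-3.141, -0.002, -0.166]
force: [6.8, -0.9, -2.7]
grip_width: 0.0156
finger_force: 42.7
```

```bash
python3 -c "
from h import *
st()"
```

```text
13.2 trav 0.257 lat 0.0004 F [ 6.8 -0.9 -2.7] Fu 0.27 [-3.141e+00 -2.000e-03 -1.660e-01] 0.0156 42.690176367759705
```

Request:
move_arm(moves=[[[0, 0, -0.001, 0, 0, 0, 0], [0, 0, -0.002, 0, 0, 0, 0], [0, 0, -0.002, 0, 0, 0, 0], [0, 0, -0.002, 0, 0, 0, 0]]])

```text
clock: 13.6
position: [0.6132, 0.1236, 0.0716]
tool_rot: [-3.141, -0.002, -0.166]
force: [7.0, 0.0, -3.0]
grip_width: 0.0155
finger_force: 42.5
```

```bash
python3 -c "
from h import *
st()"
```

```text
13.6 trav 0.2593 lat 0.0004 F [ 7.  0. -3.] Fu 1.16 [-3.141e+00 -2.000e-03 -1.660e-01] 0.0155 42.49522805213928
```

Request:
move_arm(moves=[[[0, 0, -0.001, 0, 0, 0, 0], [0, 0, -0.002, 0, 0, 0, 0], [0, 0, -0.002, 0, 0, 0, 0]]])

```text
clock: 13.9
position: [0.6135, 0.1257, 0.0716]
tool_rot: [-3.141, -0.002, -0.166]
force: [6.9, -1.0, -6.3]
grip_width: 0.0152
finger_force: 42.2
```

```bash
python3 -c "
from h import *
st()"
```

```text
13.9 trav 0.2615 lat 0.0004 F [ 6.9 -1.  -6.3] Fu 0.16 [-3.141e+00 -2.000e-03 -1.660e-01] 0.0152 42.24489212036133
```

Request:
move_arm(moves=[[[0, 0, -0.001, 0, 0, 0, 0], [0, 0, -0.002, 0, 0, 0, 0], [0, 0, -0.002, 0, 0, 0, 0]]])

```text
clock: 14.2
position: [0.6139, 0.1282, 0.0716]
tool_rot: [-3.14, -0.003, -0.166]
force: [8.9, 2.6, -6.8]
grip_width: 0.0157
finger_force: 42.4
```

```bash
python3 -c "
from h import *
st()"
```

```text
14.2 trav 0.264 lat 0.0004 F [ 8.9  2.6 -6.8] Fu 4.02 [-3.14e+00 -3.00e-03 -1.66e-01] 0.0157 42.37404227256775
```

Request:
move_arm(moves=[[[0, 0, -0.001, 0, 0, 0, 0], [0, 0, -0.001, 0, 0, 0, 0], [0, 0, -0.001, 0, 0, 0, 0]]])

```text
clock: 14.5
position: [0.6142, 0.1295, 0.0716]
tool_rot: [-3.14, -0.003, -0.166]
force: [10.6, 4.1, -8.6]
grip_width: 0.0154
finger_force: 41.9
```

```bash
python3 -c "
from h import *
st()"
```

```text
14.5 trav 0.2653 lat 0.0004 F [10.6  4.1 -8.6] Fu 5.75 [-3.14e+00 -3.00e-03 -1.66e-01] 0.0154 41.90398871898651
```

Request:
move_arm(moves=[[[0, 0, -0.001, 0, 0, 0, 0], [0, 0, -0.001, 0, 0, 0, 0], [0, 0, -0.001, 0, 0, 0, 0]]])

```text
clock: 14.8
position: [0.6142, 0.1299, 0.0715]
tool_rot: [-3.14, -0.003, -0.166]
force: [8.0, 1.4, -4.0]
grip_width: 0.0154
finger_force: 42.4
```

```bash
python3 -c "
from h import *
st()"
```

```text
14.8 trav 0.2657 lat 0.0004 F [ 8.   1.4 -4. ] Fu 2.72 [-3.14e+00 -3.00e-03 -1.66e-01] 0.0154 42.35841393470764
```

Request:
move_arm(moves=[[[0, 0, -0.001, 0, 0, 0, 0], [0, 0, -0.001, 0, 0, 0, 0], [0, 0, -0.001, 0, 0, 0, 0]]])

```text
clock: 15.1
position: [0.6143, 0.1302, 0.0715]
tool_rot: [-3.141, -0.002, -0.166]
force: [7.3, -2.0, -3.8]
grip_width: 0.0152
finger_force: 42.6
```

```bash
python3 -c "
from h import *
st()"
```

```text
15.1 trav 0.266 lat 0.0004 F [ 7.3 -2.  -3.8] Fu -0.75 [-3.141e+00 -2.000e-03 -1.660e-01] 0.0152 42.574902176856995
```

The slide was pulled forward with about 5 N and is now locked at a travel of 0.266. Advancing the command further only takes up force, and the camera estimate was 0.267. I'll settle, then hand in.

Request:
move_arm(moves=[[[0, 0, 0, 0, 0, 0, 0], [0, 0, 0, 0, 0, 0, 0], [0, 0, 0, 0, 0, 0, 0], [0, 0, 0, 0, 0, 0, 0], [0, 0, 0, 0, 0, 0, 0]]])

```text
clock: 15.6
position: [0.6143, 0.1301, 0.0715]
tool_rot: [-3.141, -0.002, -0.166]
force: [7.6, -2.5, -4.3]
grip_width: 0.0156
finger_force: 42.6
```

```bash
python3 -c "
from h import *
st()
print(bot.job_done())"
```

```text
15.6 trav 0.266 lat 0.0004 F [ 7.6 -2.5 -4.3] Fu -1.18 [-3.141e+00 -2.000e-03 -1.660e-01] 0.0156 42.5717568397522
the job is handed in; nothing more can be done
None
```

I laid the lever flat on the sheet, then slid the bar until the spring ball dropped into the notch at 0.266 m of travel, and handed the job in at 15.6 s with the bar still gripped at about 42 N; the hand-in gave no verdict.

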